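# Set the stop of the ribbon gauge in its notch

## Robot

A 7-joint arm with a two-finger parallel gripper is mounted at the origin on a cart in front of the work surface, level with it; the furniture and walls round the work are solid. World frame = base frame: x ahead of the robot, y to its left, z up, the work surface at z = 0. Lengths are in m, angles in rad, forces in N, time in s.
With the tool pointing down it reaches from about 0.4 to 0.85 m from the base axis. Payload 10.4 kg.
Tool frame: the origin (TCP) lies between the finger pads; the fingertips stand 8 mm ahead of it and the grasp point (between the pads) lies 11 mm behind it; z points along the fingers, x is the direction in which the jaws open and shut, and the axes are right-handed (so a half turn about z gives the same grasp; the last joint's range is limited). The gripper opens to 87 mm and grips with 3 to 60 N. Pads are 19 mm wide; open, the fingers measure 117 mm over their backs; the gripper's body (75 mm by 190 mm) begins 51 mm behind the grasp point.
Start: joints at [-1.212, 0.332, -0.065, 1.46, 0.022, 1.35, -0.088], TCP at [0.233, 0.58, 0.203] pointing down, gripper open.
Joint ranges: [-2.6, 2.6], [-0.5, 2.12], [-1.47, 1.34], [0.16, 2.42], [-1.27, 4.41], [0.06, 2.06], [-2.6, 2.6]. Speed limits (rad/s): [2.22, 2.22, 2.79, 2.79, 3.14, 3.14, 3.14].

## Interface

Orientations are given as a unit quaternion [x, y, z, w].
In Python, from bench import r, viewer gives the robot as it stands.
- The arm moves only by the tool apply_moves, never from a script. Its argument "increments" is a list of rows, each an object with "grip": the closure in counts, from 0 (fully open) to 255 (shut); "xyz": the shift along the tool's x, y, z in mm, a list of three; "rotation": the turn, a rotation vector about the tool's x, y, z in degrees, a list of three. A call has 1 to 5 rows; each row is the pose to reach, as a shift and turn from the pose measured when the call began, along the tool's axes at that moment; what a row does not reach only later rows make up. A row lasts 1/8 s, in which the tool goes at most 62.5 mm and 10.7 degrees, less where a joint would pass 70% of its speed; a pose out of reach is approached as far as the arm can. A call with a gripper value outside its range is refused whole. The fingers move at their own pace and stop on an object; "squeeze" is the grip in N (left out, the last holds). Time passes only in rows, so rows that repeat a pose let the fingers close. It gives the time, the measured TCP pose, the force and the opening at its end, in the units of the state.
- r.read_state(): the state, without advancing time (a new reading comes with each control period).
- viewer.camera(name): name is "side" or "top"; returns a dict with "img" (420x560x3 uint8, blue, green, red), "range_z" (420x560 float32, m along the optical axis (not along the pixel's ray), 0 where there is no reading), "vertical_fov" (degrees; the focal length in pixels is half the picture's height over the tangent of half this angle, whatever the lens; pixels are square), "cx", "cy" (the principal point, pixels), "D" ([k1, k2, p1, p2, k3] as OpenCV has them; the pictures are not rectified), "rvec" (rotation vector, rad) and "tvec" (3), from world to camera coordinates, as OpenCV has them. Camera axes: x right, y down, z forward; pixel columns grow to the right and rows downward; lengths in m; the calibration is good to about 2 mm. A picture is of the moment at which its call begins.
- r.close_job(): hands the job in, once; it reports no verdict.
The state is a dict: "time": time; "joint_positions": joint angles; "joint_vel": joint speeds; "joint_torque": joint torques, N m; "ee_pos": TCP position; "eef_rot": TCP orientation; "ft_force": force on the tool from outside, world axes, zero at the start; "torque": the same for the moment, N m; "width": finger opening in m.
Only numpy, scipy, OpenCV 4.12 (cv2) and the standard library are available. Lean on these libraries where they do the work, as an engineer would, in place of code of your own. Each camera call takes 0.05 s, during which the arm holds its last target.

## Task

Set the ribbon-length gauge: with the fingertips, push the sliding stop along its rails, away from the end block with the small upright post, until it clicks into the notch of the bar beneath it, and leave it resting in the notch. Only push it; do not pinch it between the fingers, and leave the scissors, marker, ribbon spool and gift box beside it where they lie.

Things in the scene. Friction and masses are not known exactly. Their poses are not given: they have to be found in the camera images.
- gauge: ribbon-length gauge, fixed to the bench: base plate 130 x 450 x 12 mm, a grey end block (22 mm thick, top 48 mm over the bench) at each end, two 12 mm steel rods between them. Origin: centre of the underside, at bench height. Its y axis runs along the rods; the end block at -y carries the small upright steel post (top 86 mm over the bench); the stop is to be pushed towards +y
- bar_line (a point): fixed point over the gauge's middle, 24 mm above the bench, level with the top of the steel bar between the rods; axes as the gauge's. The bar has one V notch across it, 17 mm wide. Where along the gauge the bar is clamped differs from run to run: the stop meets the notch 50 to 140 mm from where it starts. The bar does not move during the work
- stop (a joint): position of the sliding stop along the gauge's y axis, m, 0 to 0.2 (hard ends), growing away from the post; the stop's middle is at y = joint - 0.13 in the gauge's frame. Starts at 0.01 to 0.04 and stays where it is left. Sliding it takes about 5 N (moments of 8 N); at the notch the force falls to nothing and it jumps 5 to 8 mm ahead by itself; pushing it out of the notch takes about 18 N
- push_face (a point): centre of the face of the stop's upright plate that looks to the post (gauge -y), 85 mm above the bench; axes as the gauge's. The plate is 110 mm wide (gauge x), 16 mm thick (gauge y), from 50 to 102 mm above the bench; it stands on the middle of the stop's block, 120 x 60 mm, top 50 mm above the bench, so a 22 mm ledge lies before the face
- index_pin (a joint): drop in m of the stop's spring-loaded roller: about 0 while it rides on the bar, about 0.005 when it sits in the notch. Its brass stem, 11 mm across, stands 5 mm proud of the stop's block beside the plate (gauge +y side) while riding and is flush with it when seated
- spool: loose spool of red ribbon, 32 mm high, beside the gauge on the robot's side; origin on its underside, about 34 mm off the middle of the spool
- scissors: loose scissors with red handles, 87 x 199 x 9 mm, beyond the gauge; origin under their middle
- marker: loose black and white marker pen, 135 mm long, 16 mm thick, beyond the gauge; origin under its middle
- gift_box: loose kraft gift box 234 x 144 x 62 mm, beyond the gauge's end without post; origin under its middle

How it is judged:
At the end, for the whole second after the job is handed in: the roller of the stop has dropped more than 3 mm, which happens only in the notch (the stop then stands between 70 and 170 mm of its travel), and the stop is at rest (under 5 mm/s) (value of joint index_pin above 0.003 m and value of joint stop between 0.07 and 0.17 m and velocity of joint stop between -0.005 and 0.005 m/s); the robot touches nothing.
It fails at once if the stop is pinched: its side towards the post and its side away from it are both pressed by the fingers with more than 1 N at once ((contact force between the fingers and stop_c0 above 1 N or contact force between the fingers and stop_c1 above 1 N) and (contact force between the fingers and stop_c2 above 1 N or contact force between the fingers and stop_c3 above 1 N)).
It fails at once if spool, scissors, marker or gift box is moved or lifted by more than 25 mm (distance of any of spool, scissors, marker, gift_box from where it was at the start of the episode above 0.025 m).
It also fails if it takes over 42 s, if anything falls off the work surface, if the arm or the gripper's body presses on something with over 40 N, if the wrist force passes 120 N, or if a joint passes its speed limit or range.

## Working session

There is one attempt and no reset: what is moved stays moved. The work goes in short steps, Python scripts to look and compute and a tool call to move; the robot and the scene stay as the last step left them, time stands still between calls to the robot, and variables do not carry over. Pictures are saved under pics/ and viewed, and the job is handed in when it is done.

Besides the shell and the picture viewer there is one more tool, called after "Request:" as a command line: name --argument value ..., lists and objects as JSON in quotes. apply_moves: Moves the arm, as the interface text tells. Its arguments: {"type":"object","properties":{"increments":{"type":"array","items":{"type":"object","properties":{"grip":{"type":"number"},"xyz":{"type":"array","items":{"type":"number"}},"rotation":{"type":"array","items":{"type":"number"}}}}},"squeeze":{"type":"number"}},"required":["increments"]}

```bash
mkdir -p pics; ls; cat > h.py <<'E'
import numpy as np,cv2
from scipy.spatial.transform import Rotation as R
def cam(v,n):
    c=v.camera(n); h,w=c['img'].shape[:2]
    f=h/2/np.tan(np.radians(c['vertical_fov'])/2)
    c['K']=np.array([[f,0,c['cx']],[0,f,c['cy']],[0,0,1.]]);c['Rm']=cv2.Rodrigues(np.array(c['rvec'],float))[0];c['t']=np.array(c['tvec'],float).ravel();c['D']=np.array(c['D'],float)
    return c
def cloud(c):
    h,w=c['range_z'].shape
    u,v=np.meshgrid(np.arange(w),np.arange(h))
    p=cv2.undistortPoints(np.stack([u,v],-1).reshape(-1,1,2).astype(float),c['K'],c['D']).reshape(h,w,2)
    z=c['range_z'][...,None].astype(float)
    P=np.concatenate([p*z,z],-1)
    W=(P-c['t'])@c['Rm']
    W[c['range_z']==0]=np.nan
    return W
E
python3 - <<'E'
from bench import r,viewer
from h import *
for n in ['top','side']:
    c=cam(viewer,n); cv2.imwrite(f'pics/{n}0.png',c['img']); np.save(f'{n}0.npy',cloud(c)); print(n,-c['Rm'].T@c['t'],c['D'],c['K'][0,0])
s=r.read_state(); print(s); print(R.from_quat(s['eef_rot']).as_matrix())
E
```

```text
pics
top [0.48449861 0.01787598 0.96774159] [-0.02707525  0.          0.          0.          0.        ] 404.29516610941766
side [0.5731883  0.77875671 0.60526317] [-0.10796088  0.          0.          0.          0.        ] 386.0511032938329
{'time': 0.1, 'joint_positions': array([-1.21162421,  0.33283169, -0.06468449,  1.4608666 ,  0.02156194,
        1.3499332 , -0.08849766]), 'joint_vel': array([-0.00133301, -0.00175463, -0.00014276, -0.00328297, -0.00016624,
       -0.00126624,  0.00183043]), 'joint_torque': array([ 2.10897153e-03, -6.24539065e+01,  2.49568460e-02, -3.90715706e+01,
       -6.14830339e-02,  3.66651267e-02,  5.25892119e-05]), 'ee_pos': array([0.23270944, 0.57963989, 0.20241469]), 'eef_rot': array([ 8.28422036e-01,  5.60103988e-01, -5.48717763e-04,  3.89181814e-04]), 'ft_force': array([-0.14139065,  0.29442138, -0.05086625]), 'torque': array([-0.00976991,  0.02507964, -0.0118712 ]), 'width': 0.08672645476447854}
[[ 3.72566442e-01  9.28005400e-01 -4.73175200e-04]
 [ 9.28004546e-01 -3.72566742e-01 -1.25949160e-03]
 [-1.34510435e-03  3.01355670e-05 -9.99999095e-01]]
```

View pics/top0.png

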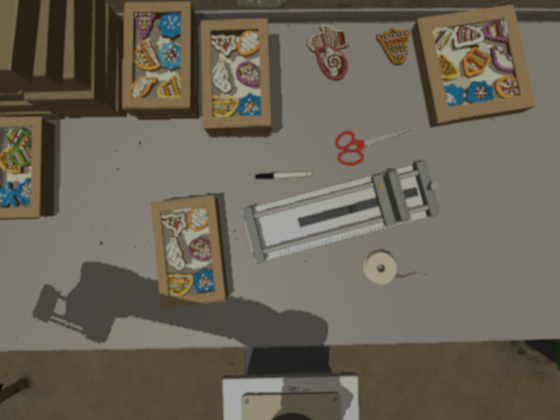

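View pics/side0.png

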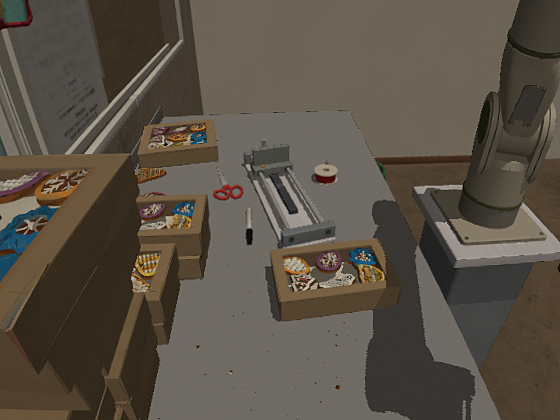

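```bash
python3 - <<'E'
import numpy as np,cv2
W=np.load('top0.npy'); im=cv2.imread('pics/top0.png')
c=im[150:270,230:450]; cv2.imwrite('pics/z0.png',cv2.resize(c,None,fx=3.6,fy=3.6,interpolation=cv2.INTER_CUBIC))
z=W[...,2]
print('bench',np.nanmedian(z[290:320,400:500]))
def sh(m,n):
    P=W[m]; 
    if len(P)>4:
        (cx,cy),s,a=cv2.minAreaRect(P[:,:2].astype(np.float32)); print(n,len(P),P.mean(0).round(4),'rect',round(cx,4),round(cy,4),np.round(s,4),round(a,2))
M=np.zeros(z.shape,bool);M[150:270,240:450]=True
sh(M&(z>.095)&(z<.115),'plate')
sh(M&(z>.044)&(z<.055),'50ish')
sh(M&(z>.07)&(z<.09),'post')
L=M.copy();L[:,300:]=0;sh(L&(z>.04)&(z<.055),'end+y')
L=M.copy();L[:,:412]=0;sh(L&(z>.04)&(z<.055),'end-y')
sh(M&(z>.008)&(z<.016),'basepl')
E
```

```text
bench -0.0008614936639778194
plate 396 [ 0.5648 -0.2372  0.1006] rect 0.5652 -0.2378 [0.1092 0.0174] 14.23
50ish 1762 [ 0.5455 -0.1591  0.048 ] rect 0.5369 -0.1224 [0.1294 0.4391] 13.79
post 186 [ 0.5703 -0.2588  0.0815] rect 0.575 -0.2809 [0.1091 0.106 ] 13.49
end+y 799 [0.4925 0.0628 0.0456] rect 0.4908 0.0342 [0.1289 0.1314] 4.88
end-y 601 [ 0.5834 -0.3209  0.0461] rect 0.5857 -0.3199 [0.062 0.127] 87.75
basepl 5601 [ 0.5354 -0.0837  0.0116] rect 0.5491 -0.1109 [0.4402 0.2809] 85.63
```

View pics/z0.png

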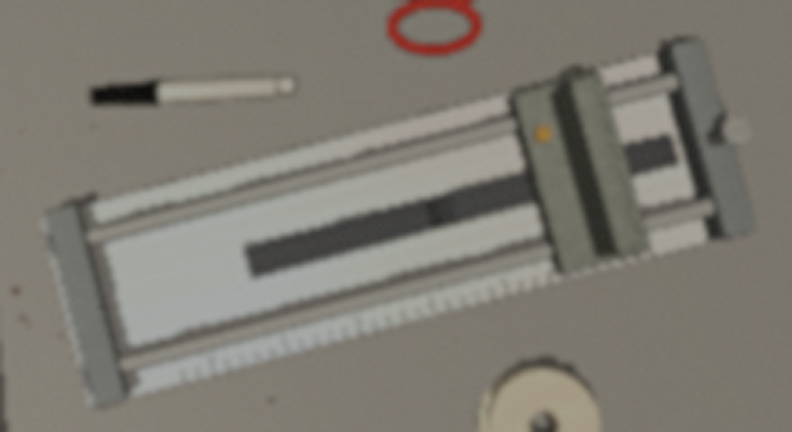

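```bash
python3 - <<'E'
import numpy as np,cv2
W=np.load('top0.npy'); z=W[...,2]
def sh(x0,x1,y0,y1,a,b,n):
    M=np.zeros(z.shape,bool);M[y0:y1,x0:x1]=True
    P=W[M&(z>a)&(z<b)]; r=cv2.minAreaRect(P[:,:2].astype(np.float32)); print(n,len(P),np.round(r[0],4),np.round(r[1],4),round(r[2],2)); return np.array(r[0])
A=sh(240,275,195,270,.043,.052,'e+'); B=sh(413,445,155,220,.043,.052,'e-')
S=sh(370,412,160,230,.098,.106,'plate'); Bk=sh(365,412,160,230,.046,.053,'block')
sh(425,445,170,200,.08,.095,'post')
y=(A-B)/np.linalg.norm(A-B); x=np.array([y[1],-y[0]]); O=(A+B)/2
print('len',np.linalg.norm(A-B),'y',y,'ang',np.degrees(np.arctan2(x[1],x[0])),'O',O)
g=lambda p:np.round([(p-O)@x,(p-O)@y],4)
print('plate',g(S),'block',g(Bk))
for n,(u,v) in dict(notch=(352,209),stem=(381,187),post=(434,186)).items(): print(n,W[v,u],g(W[v,u,:2]))
E
```

```text
e+ 558 [0.486  0.0716] [0.0728 0.1261] 85.98
e- 516 [ 0.5865 -0.3224] [0.06   0.1243] 86.13
plate 357 [ 0.5652 -0.2379] [0.1092 0.0165] 13.6
block 642 [ 0.5654 -0.2378] [0.1199 0.0602] 13.96
post 51 [ 0.5872 -0.3248] [0.016  0.0159] 0.74
len 0.4065809176124448 y [-0.24726357  0.96894826] ang 14.315643494023421 O [ 0.53626889 -0.12537999]
plate [ 0.0002 -0.1162] block [ 0.0004 -0.1162]
notch [ 0.54288182 -0.15241727  0.01838549] [-0.0003 -0.0278]
stem [ 0.58948679 -0.21358093  0.05539287] [ 0.0298 -0.0986]
post [ 0.58584377 -0.32306478  0.08758899] [-0.0008 -0.2038]
```

Request:
apply_moves --increments '[{"grip":255,"xyz":[-20,57,0],"rotation":[0,0,8]},{"grip":255,"xyz":[-40,114,0],"rotation":[0,0,16]},{"grip":255,"xyz":[-60,171,0],"rotation":[0,0,24]},{"grip":255,"xyz":[-80,228,0],"rotation":[0,0,32]},{"grip":255,"xyz":[-100,285,0],"rotation":[0,0,40]}]' --squeeze 5

```text
time: 0.72
ee_pos: [0.4611, 0.3791, 0.2024]
eef_rot: [0.971, 0.241, -0.0, 0.001]
ft_force: [1.0, 1.2, -0.5]
width: 0.0452
```

```bash
cat > go.py <<'E'
import sys
from bench import r
from h import *
s=r.read_state(); M=R.from_quat(s['eef_rot']).as_matrix(); p=np.array(s['ee_pos'])
t=np.array(list(map(float,sys.argv[1:4])))
print(s['time'],p.round(4),'F',np.round(s['ft_force'],2),'w',s['width'],'q',np.round(s['joint_positions'],2))
a=np.radians(13.8)
T=np.array([[np.cos(a),np.sin(a),0],[np.sin(a),-np.cos(a),0],[0,0,-1]]).T
print('xyz',((t-p)@M*1000).round(1),'rot',np.degrees(R.from_matrix(M.T@T).as_rotvec()).round(2))
E
python3 go.py 0.56 0.1 0.2;python3 go.py 0.575 -0.28 0.2
```

```text
0.725 [0.4611 0.3791 0.2024] F [ 1.04  1.21 -0.45] w 0.04521567415041875 q [-0.91  0.27  0.18  1.55 -0.05  1.33 -0.24]
xyz [-43.  292.9   2.7] rot [ 0.06  0.06 14.07]
0.725 [0.4611 0.3791 0.2024] F [ 1.04  1.21 -0.45] w 0.04521567415041875 q [-0.91  0.27  0.18  1.55 -0.05  1.33 -0.24]
xyz [-207.3  635.9    3.2] rot [ 0.06  0.06 14.07]
```

Request:
apply_moves --increments '[{"grip":255,"xyz":[-9,59,0],"rotation":[0,0,3]},{"grip":255,"xyz":[-18,118,0],"rotation":[0,0,6]},{"grip":255,"xyz":[-27,177,0],"rotation":[0,0,9]},{"grip":255,"xyz":[-36,236,0],"rotation":[0,0,12]},{"grip":255,"xyz":[-45,293,0],"rotation":[0,0,14]}]'

```text
time: 1.35
ee_pos: [0.5585, 0.097, 0.2025]
eef_rot: [0.993, 0.12, -0.001, 0.001]
ft_force: [1.2, 0.7, -0.2]
width: 0.0013
```

```bash
python3 go.py 0.575 -0.28 0.2
```

```text
1.35 [0.5585 0.097  0.2025] F [ 1.24  0.75 -0.24] w 0.0013296457061104715 q [-0.59  0.21  0.39  1.64 -0.08  1.31  0.05]
xyz [-73.8 370.1   3. ] rot [ 0.06  0.07 -0.02]
```

Request:
apply_moves --increments '[{"grip":255,"xyz":[-12,60,0],"rotation":[0,0,0]},{"grip":255,"xyz":[-24,120,0],"rotation":[0,0,0]},{"grip":255,"xyz":[-36,180,0],"rotation":[0,0,0]},{"grip":255,"xyz":[-48,240,0],"rotation":[0,0,0]},{"grip":255,"xyz":[-60,300,0],"rotation":[0,0,0]}]'

```text
time: 1.98
ee_pos: [0.5714, -0.2103, 0.2028]
eef_rot: [0.993, 0.12, -0.001, 0.0]
ft_force: [0.2, 0.1, -0.3]
width: 0.0007
```

```bash
python3 go.py 0.575 -0.28 0.2
```

```text
1.975 [ 0.5714 -0.2103  0.2028] F [ 0.21  0.14 -0.28] w 0.0006722934591344884 q [-0.18  0.32  0.58  1.53 -0.18  1.34  0.66]
xyz [-13.2  68.6   2.9] rot [0.05 0.07 0.02]
```

Request:
apply_moves --increments '[{"grip":255,"xyz":[-7,35,0]},{"grip":255,"xyz":[-13,68,0]},{"grip":255,"xyz":[-13,69,20]},{"grip":255,"xyz":[-13,69,50]},{"grip":255,"xyz":[-13,69,60]}]'

```text
$.increments[0]: bad value
```

```bash
python3 go.py 0.575 -0.28 0.072; cat > pic.py <<'E'
import sys
from bench import r,viewer
from h import *
k=sys.argv[1]
a=cam(viewer,'top');b=cam(viewer,'side')
i=cv2.resize(a['img'][140:280,230:450],None,fx=2.5,fy=2.5,interpolation=cv2.INTER_CUBIC)
j=cv2.resize(b['img'][120:260,220:350],None,fx=2.5,fy=2.5,interpolation=cv2.INTER_CUBIC)
cv2.imwrite(f'pics/{k}.png',np.hstack([i[:,:450],j]))
E
python3 pic.py a1
```

```text
1.975 [ 0.5714 -0.2103  0.2028] F [ 0.21  0.14 -0.28] w 0.0006722934591344884 q [-0.18  0.32  0.58  1.53 -0.18  1.34  0.66]
xyz [-13.   68.5 130.9] rot [0.05 0.07 0.02]
```

View pics/a1.png

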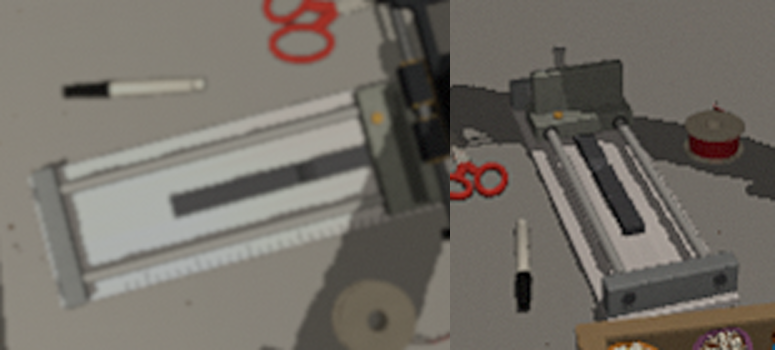

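The call was refused (rotation is required), so the arm is still above. The picture shows the stop unmoved, its brass stem at (378,118) and the notch at about (303,170). I'm resending with rotation.

Request:
apply_moves --increments '[{"grip":255,"xyz":[-7,35,0],"rotation":[0,0,0]},{"grip":255,"xyz":[-13,69,0],"rotation":[0,0,0]},{"grip":255,"xyz":[-13,69,10],"rotation":[0,0,0]},{"grip":255,"xyz":[-13,69,50],"rotation":[0,0,0]},{"grip":255,"xyz":[-13,69,70],"rotation":[0,0,0]}]'

```text
time: 2.7
ee_pos: [0.5715, -0.2859, 0.1306]
eef_rot: [0.993, 0.116, -0.003, 0.001]
ft_force: [-0.4, 0.5, 0.4]
width: 0.0005
```

```bash
python3 go.py 0.575 -0.28 0.072; python3 pic.py a2
```

```text
2.7 [ 0.5715 -0.2859  0.1306] F [-0.39  0.53  0.39] w 0.0005015384398469138 q [-0.05  0.45  0.59  1.54 -0.26  1.23  0.81]
xyz [ 5.1 -5.1 58.6] rot [ 0.13  0.32 -0.53]
```

View pics/a2.png

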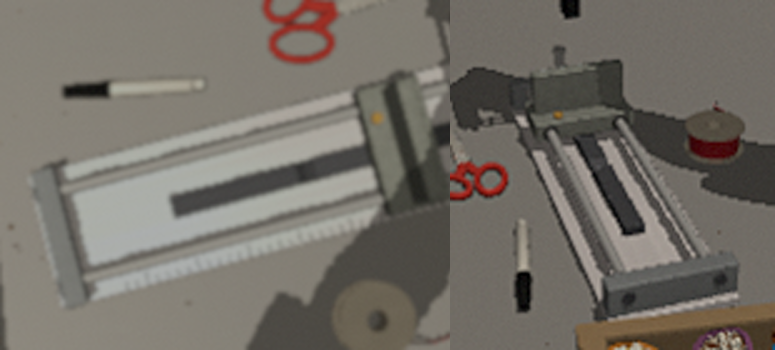

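Request:
apply_moves --increments '[{"grip":255,"xyz":[5,-5,10],"rotation":[0,0,0]},{"grip":255,"xyz":[5,-5,30],"rotation":[0,0,0]},{"grip":255,"xyz":[5,-5,50],"rotation":[0,0,0]},{"grip":255,"xyz":[5,-5,58],"rotation":[0,0,0]},{"grip":255,"xyz":[5,-5,58],"rotation":[0,0,0]}]'

```text
time: 3.42
ee_pos: [0.5741, -0.2803, 0.0719]
eef_rot: [0.993, 0.115, -0.004, 0.001]
ft_force: [0.4, 0.2, 0.5]
width: 0.0006
```

```bash
python3 go.py 0.573 -0.27 0.072; sed -i 's/\[:,:450\]//' pic.py; python3 pic.py a3
```

```text
3.425 [ 0.5741 -0.2803  0.0719] F [0.45 0.15 0.52] w 0.0005749934843540583 q [-0.04  0.51  0.56  1.59 -0.29  1.13  0.82]
xyz [  1.3 -10.3  -0.1] rot [ 0.09  0.45 -0.55]
```

View pics/a3.png

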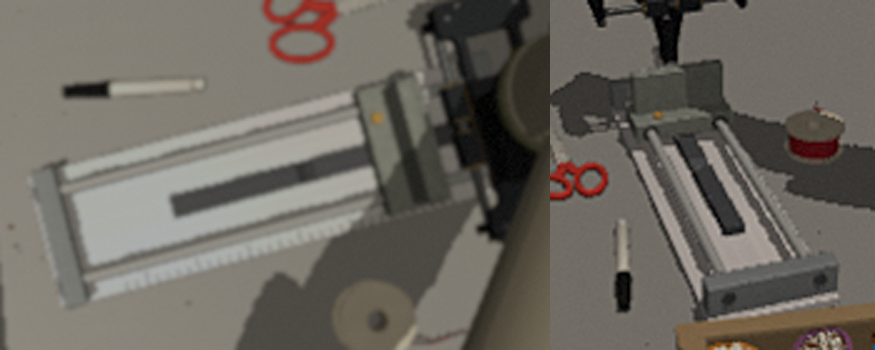

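Request:
apply_moves --increments '[{"grip":255,"xyz":[0,-8,0],"rotation":[0,0,0]},{"grip":255,"xyz":[0,-16,0],"rotation":[0,0,0]},{"grip":255,"xyz":[0,-20,0],"rotation":[0,0,0]},{"grip":255,"xyz":[0,-25,0],"rotation":[0,0,0]},{"grip":255,"xyz":[0,-30,0],"rotation":[0,0,0]}]'

```text
time: 4.15
ee_pos: [0.5683, -0.2524, 0.0734]
eef_rot: [0.993, 0.115, -0.002, 0.003]
ft_force: [3.0, -5.4, -1.4]
width: 0.0005
```

```bash
python3 go.py 0.56 -0.25 0.072; python3 pic.py a4
```

```text
4.15 [ 0.5683 -0.2524  0.0734] F [ 3.03 -5.38 -1.38] w 0.0005329951669952389 q [-0.1   0.47  0.57  1.65 -0.27  1.11  0.77]
xyz [-7.5 -4.2  1.4] rot [ 0.27  0.29 -0.58]
```

View pics/a4.png

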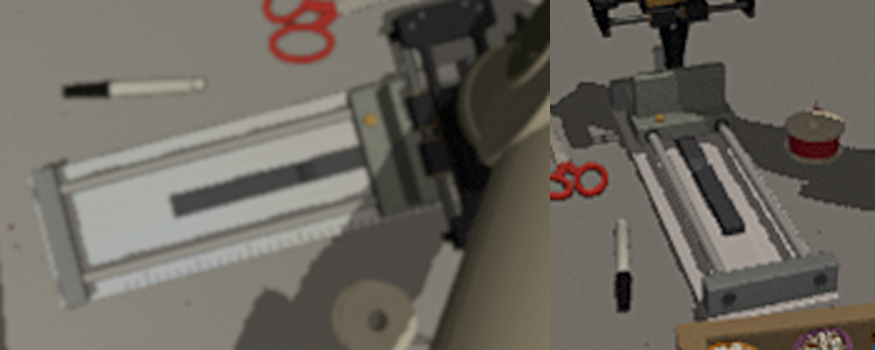

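Request:
apply_moves --increments '[{"grip":255,"xyz":[0,-8,0],"rotation":[0,0,0]},{"grip":255,"xyz":[0,-16,0],"rotation":[0,0,0]},{"grip":255,"xyz":[0,-23,0],"rotation":[0,0,0]},{"grip":255,"xyz":[0,-30,0],"rotation":[0,0,0]},{"grip":255,"xyz":[0,-35,0],"rotation":[0,0,0]}]'

```text
time: 4.88
ee_pos: [0.5599, -0.2184, 0.0734]
eef_rot: [0.993, 0.115, -0.003, 0.003]
ft_force: [1.6, -5.7, -0.4]
width: 0.0003
```

```bash
cat > st.py <<'E'
import sys
from bench import r,viewer
from h import *
s=r.read_state(); p=np.array(s['ee_pos']);y=np.array([-.239,.971])
M=R.from_quat(s['eef_rot']).as_matrix()
c=cam(viewer,'top');W=cloud(c);im=c['img'].astype(int)
b=(im[...,2]-im[...,0]>50)&(W[...,2]>.042)&(W[...,2]<.065)&(abs((W[...,:2]-[.5652,-.2378])@[.971,.239])<.045)
v,u=np.nonzero(b)
print(s['time'],'TCP g',((p[:2]-[.5652,-.2378])@y).round(4),'lat',((p[:2]-[.5652,-.2378])@[.971,.239]).round(4),'z',p[2].round(4),'Fy',(np.array(s['ft_force'])[:2]@y).round(2),np.round(s['ft_force'],1))
if len(u): print('stem px',u.mean(),v.mean(),len(u),'g',((np.nanmean(W[b],0)[:2]-[.5652,-.2378])@y).round(4),'z',np.nanmax(W[b][:,2]))
if len(sys.argv)>1:
    k=sys.argv[1]
    bb=cam(viewer,'side')
    i=cv2.resize(c['img'][140:280,230:450],None,fx=2.5,fy=2.5,interpolation=cv2.INTER_CUBIC)
    j=cv2.resize(bb['img'][120:260,250:350],None,fx=2.5,fy=2.5,interpolation=cv2.INTER_CUBIC)
    cv2.imwrite(f'pics/{k}.png',np.hstack([i,j]))
E
python3 st.py a5; python3 go.py 0.5 0 .074
```

```text
4.875 TCP g 0.0201 lat -0.0006 z 0.0734 Fy -5.94 [ 1.6 -5.7 -0.4]
stem px 190.65236051502146 252.28755364806867 699 g 0.4706 z 0.06499233278422195
4.975 [ 0.5597 -0.2174  0.0733] F [-0.67 -1.57 -0.17] w 0.00037834070334230466 q [-0.16  0.42  0.56  1.7  -0.24  1.09  0.71]
xyz [  -8.4 -225.3   -1.4] rot [ 0.18  0.35 -0.56]
```

View pics/a5.png

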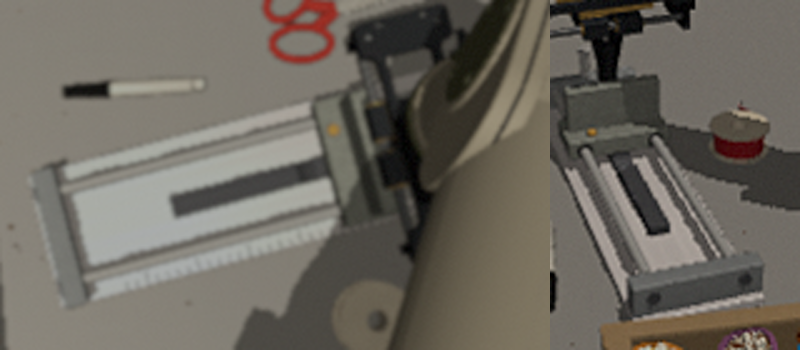

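Request:
apply_moves --increments '[{"grip":255,"xyz":[0,-5,0],"rotation":[0,0,0]},{"grip":255,"xyz":[0,-9,0],"rotation":[0,0,0]},{"grip":255,"xyz":[0,-12,0],"rotation":[0,0,0]},{"grip":255,"xyz":[0,-14,0],"rotation":[0,0,0]},{"grip":255,"xyz":[0,-15,0],"rotation":[0,0,0]}]'

```text
time: 5.6
ee_pos: [0.5562, -0.203, 0.0733]
eef_rot: [0.993, 0.115, -0.003, 0.002]
ft_force: [1.0, -4.6, 0.2]
width: 0.0006
```

```bash
python3 st.py a6
```

```text
5.6 TCP g 0.0359 lat -0.0004 z 0.0733 Fy -4.67 [ 1.  -4.6  0.2]
stem px 190.9140401146132 252.18194842406876 698 g 0.47 z 0.06497336464945269
```

View pics/a6.png

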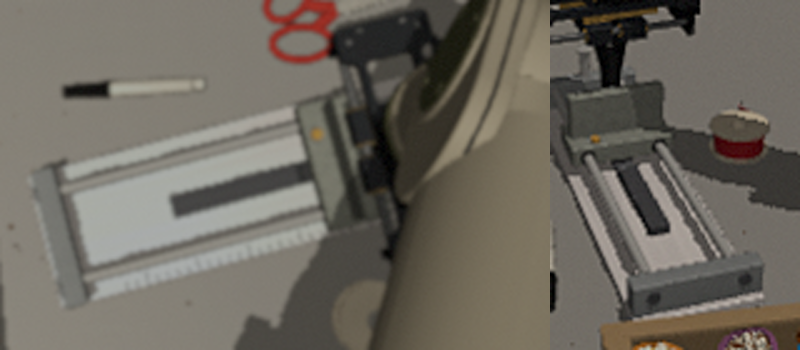

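Request:
apply_moves --increments '[{"grip":255,"xyz":[0,-2,0],"rotation":[0,0,0]},{"grip":255,"xyz":[0,-3.5,0],"rotation":[0,0,0]},{"grip":255,"xyz":[0,-5,0],"rotation":[0,0,0]}]'

```text
time: 6.08
ee_pos: [0.555, -0.198, 0.0733]
eef_rot: [0.993, 0.115, -0.003, 0.002]
ft_force: [1.6, -5.9, 0.4]
width: 0.0005
```

```bash
python3 st.py
```

```text
6.075 TCP g 0.0411 lat -0.0004 z 0.0733 Fy -6.09 [ 1.6 -5.9  0.4]
stem px 191.03458213256485 252.2579250720461 694 g 0.4698 z 0.06486211735657621
```

Request:
apply_moves --increments '[{"grip":255,"xyz":[0,-2,0],"rotation":[0,0,0]},{"grip":255,"xyz":[0,-3,0],"rotation":[0,0,0]},{"grip":255,"xyz":[0,-4,0],"rotation":[0,0,0]}]'

```text
time: 6.5
ee_pos: [0.554, -0.1938, 0.0733]
eef_rot: [0.993, 0.115, -0.003, 0.002]
ft_force: [0.0, -5.2, 1.4]
width: 0.0007
```

Request:
apply_moves --increments '[{"grip":255,"xyz":[0,-2,0],"rotation":[0,0,0]},{"grip":255,"xyz":[0,-3,0],"rotation":[0,0,0]},{"grip":255,"xyz":[0,-4,0],"rotation":[0,0,0]}]'

```text
time: 6.88
ee_pos: [0.553, -0.1899, 0.0732]
eef_rot: [0.993, 0.115, -0.003, 0.002]
ft_force: [-0.2, -5.6, 1.3]
width: 0.0003
```

Request:
apply_moves --increments '[{"grip":255,"xyz":[0,-2,0],"rotation":[0,0,0]},{"grip":255,"xyz":[0,-3,0],"rotation":[0,0,0]},{"grip":255,"xyz":[0,-4,0],"rotation":[0,0,0]}]'

```text
time: 7.25
ee_pos: [0.552, -0.186, 0.0732]
eef_rot: [0.993, 0.115, -0.003, 0.002]
ft_force: [0.3, -4.8, 0.4]
width: 0.0002
```

```bash
python3 st.py a7
```

```text
7.25 TCP g 0.0534 lat -0.0004 z 0.0732 Fy -4.68 [ 0.3 -4.8  0.4]
stem px 190.82539682539684 252.14718614718615 693 g 0.4702 z 0.06498412998100396
```

View pics/a7.png

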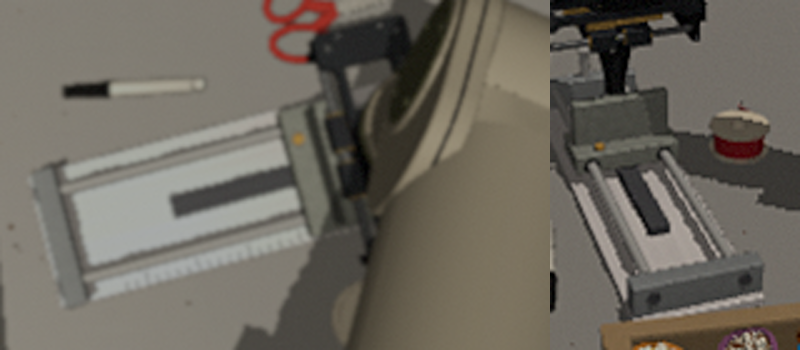

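Request:
apply_moves --increments '[{"grip":255,"xyz":[0,-2,0],"rotation":[0,0,0]},{"grip":255,"xyz":[0,-3,0],"rotation":[0,0,0]},{"grip":255,"xyz":[0,-4,0],"rotation":[0,0,0]}]'

```text
time: 7.72
ee_pos: [0.5511, -0.1819, 0.0732]
eef_rot: [0.993, 0.115, -0.003, 0.002]
ft_force: [0.1, -4.9, 0.8]
width: 0.0006
```

Request:
apply_moves --increments '[{"grip":255,"xyz":[0,-2,0],"rotation":[0,0,0]},{"grip":255,"xyz":[0,-3,0],"rotation":[0,0,0]},{"grip":255,"xyz":[0,-3.5,0],"rotation":[0,0,0]}]'

```text
time: 8.1
ee_pos: [0.5503, -0.1773, 0.073]
eef_rot: [0.993, 0.116, -0.003, 0.001]
ft_force: [-0.2, -0.5, -0.0]
width: 0.0001
```

Force has dropped to nothing at about 83 mm of travel, which looks like the click. I'll look before doing anything else.

```bash
python3 st.py a8; python3 - <<'E'
import cv2
E
```

```text
8.1 TCP g 0.0623 lat -0.0 z 0.073 Fy -0.41 [-0.2 -0.5 -0. ]
stem px 190.57396449704143 252.1656804733728 676 g 0.4708 z 0.06496270995345046
```

View pics/a8.png

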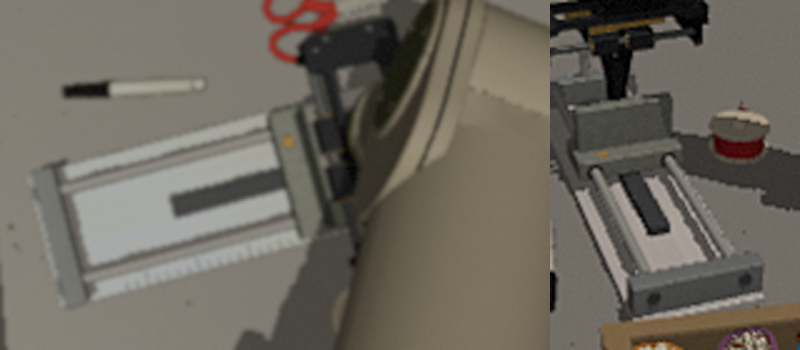

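Request:
apply_moves --increments '[{"grip":255,"xyz":[0,10,0],"rotation":[0,0,0]},{"grip":255,"xyz":[0,20,0],"rotation":[0,0,0]},{"grip":255,"xyz":[0,25,-30],"rotation":[0,0,0]},{"grip":255,"xyz":[0,25,-80],"rotation":[0,0,0]},{"grip":255,"xyz":[0,25,-120],"rotation":[0,0,0]}]'

```text
time: 8.82
ee_pos: [0.5569, -0.2026, 0.1949]
eef_rot: [0.993, 0.115, -0.003, 0.001]
ft_force: [1.5, 0.4, 0.5]
width: 0.0004
```

Request:
apply_moves --increments '[{"grip":255,"xyz":[0,50,-20],"rotation":[0,0,0]},{"grip":255,"xyz":[0,90,-20],"rotation":[0,0,0]},{"grip":255,"xyz":[0,110,-20],"rotation":[0,0,0]},{"grip":255,"xyz":[0,110,-20],"rotation":[0,0,0]}]'

```text
time: 9.32
ee_pos: [0.5814, -0.3121, 0.2147]
eef_rot: [0.994, 0.114, -0.003, 0.002]
ft_force: [0.7, -0.3, 0.9]
width: 0.0007
```

```bash
python3 st.py a9; python3 - <<'E'
from bench import r,viewer
from h import *
c=cam(viewer,'top');W=cloud(c);z=W[...,2];W0=np.load('top0.npy')
cv2.imwrite('pics/top9.png',c['img'])
M=np.zeros(z.shape,bool);M[150:240,310:400]=1
m=M&(z>.098)&(z<.108);P=W[m];q=cv2.minAreaRect(P[:,:2].astype(np.float32));print(len(P),q,'travel',(np.array(q[0])-[.5652,-.2378])@[-.239,.971])
b=cam(viewer,'side');cv2.imwrite('pics/s9.png',cv2.resize(b['img'][140:200,250:330],None,fx=8,fy=8,interpolation=cv2.INTER_CUBIC))
E
```

```text
9.325 TCP g -0.076 lat -0.002 z 0.2147 Fy -0.51 [ 0.7 -0.3  0.9]
stem px 190.0677466863034 252.5758468335788 679 g 0.4721 z 0.06489018596130972
370 ((0.544213056564331, -0.15045620501041412), (0.10907290875911713, 0.016490129753947258), 14.328441619873047) travel 0.08982670441601279
```

View pics/s9.png

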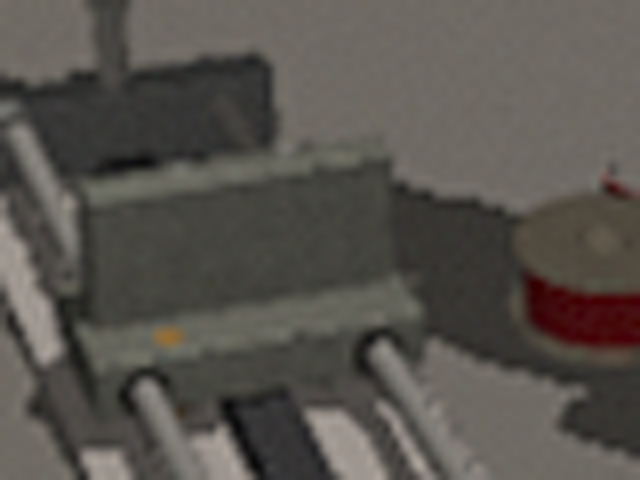

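View pics/top9.png

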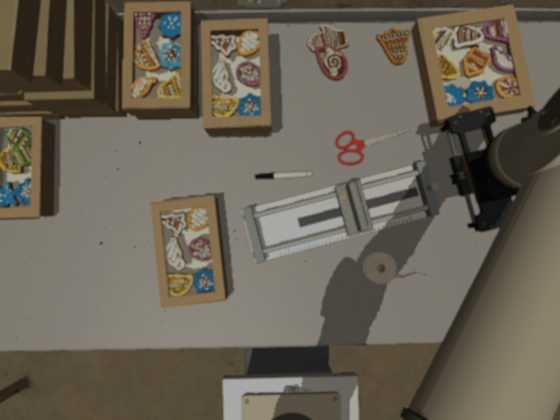

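The stem is flush at (168,337) in the side zoom. The stop has moved 89.8 mm and stands over the notch, measured at 88 mm. The loose objects are at their first pixels. I'll open the fingers a little so they don't touch each other, settle, then hand in.

Request:
apply_moves --increments '[{"grip":120,"xyz":[0,0,-20],"rotation":[0,0,0]},{"grip":120,"xyz":[0,0,-20],"rotation":[0,0,0]},{"grip":120,"xyz":[0,0,-20],"rotation":[0,0,0]},{"grip":120,"xyz":[0,0,-20],"rotation":[0,0,0]},{"grip":120,"xyz":[0,0,-20],"rotation":[0,0,0]}]'

```text
time: 10.15
ee_pos: [0.5824, -0.3083, 0.2347]
eef_rot: [0.993, 0.116, -0.003, 0.001]
ft_force: [0.8, -0.4, -0.3]
width: 0.0412
```

```bash
python3 - <<'E'
from bench import r
s=r.read_state();print(s['time'],s['ft_force'],s['width'],abs(s['joint_vel']).max())
print(r.close_job())
E
```

```text
10.15 [ 0.77969646 -0.4044851  -0.33634921] 0.041247806775303424 0.005270423457002915
the job is handed in; nothing more can be done
None
```

The stop is in the notch, and I handed the job in at about 10 s. I pushed only on the face towards the post, with the fingers closed, slowing to 3.5–5 mm steps before the notch. When the force dropped from about 5 N to about 0.5 N I backed off, raised the arm and opened the fingers slightly.

**Last checks**
- **Travel:** the stop moved 89.8 mm, against about 88 mm measured beforehand to the notch. That puts it at roughly 0.10–0.13 m of its travel.
- **Roller:** the brass stem looks flush with the block in the side picture.
- **Loose objects:** the spool, scissors, marker and gift box look unmoved by eye in the top picture. I did not measure their shift.
- **Robot:** it stood clear of everything, with a leftover force reading under 1 N.

**What failed or disagreed**
- One move call was refused because I left out the rotation. The arm did not move, and I sent it again.
- My automatic stem detector locked onto the gift box instead, so I ignored its readings and judged the stem from the pictures.

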